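Ready the shaker: mixing ball in, spout lid on

ROBOT

A 7-joint arm with a two-finger parallel gripper is mounted at the origin on the work surface. World frame = base frame: x ahead of the robot, y to its left, z up, the work surface at z = 0. Lengths are in m, angles in rad, forces in N, time in s.
With the tool pointing down it reaches from about 0.425 to 0.875 m from the base axis. Payload 4.7 kg.
Tool frame: the origin (TCP) lies on the centre line of the jaws, within the pads' length; the fingertips stand 14 mm ahead of it and the grasp point (between the pads) lies 5 mm behind it; z points along the fingers, y is the line along which they close (so a half turn about z gives the same grasp; the last joint's range is limited). The gripper opens to 87 mm and grips with 3 to 60 N. Pads are 19 mm wide; open, the fingers measure 117 mm over their backs; the gripper's body (75 mm by 190 mm) begins 51 mm behind the grasp point.
Start: joints at [1.233, 0.321, -0.07, 1.45, 0.023, 1.371, -0.057], TCP at [0.224, -0.61, 0.201] pointing down, gripper open.
Joint ranges: [-2.86, 2.86], [-0.3, 2.09], [-1.38, 1.24], [0.06, 2.45], [-1.56, 4.7], [0.09, 2.05], [-2.69, 2.69]. Speed limits (rad/s): [2.57, 2.57, 3.14, 3.14, 3.14, 3.14, 3.14].

INTERFACE

Orientations are given as a rotation vector (axis times angle).
In Python, from bench import ctrl gives the robot as it stands.
- The arm moves only by the tool send_rows, never from a script. Its argument "steps" is a list of rows, each an object of numbers: "tx", "ty", "tz": the shift along the tool's x, y, z in units of 60 mm (1.0 is 60 mm); "turn": the turn about the tool's z in units of 8 degrees (1.0 is 8 degrees); "grip": the opening, from 0 (shut) to 1 (fully open). A call has 1 to 12 rows; each row shifts and turns the commanded pose from where the row before left it, along the tool's axes as they then stand; what a row does not reach is not made up. A row lasts 1/8 s, in which the tool goes at most 62.5 mm and 10.7 degrees, less where a joint would pass 70% of its speed; a pose out of reach is approached as far as the arm can. A call is refused whole if a number of a shift passes 1 or a number of a turn 1, either way. A call with a gripper value outside its range is refused whole. The fingers move at their own pace and stop on an object; "newtons" is the grip in N (left out, the last holds). Time passes only in rows, so rows that do not move let the fingers close. It gives the time, the measured TCP pose, the force, the opening and the grip force at its end, in the units of the state.
- ctrl.get_state(): the state, without advancing time (a new reading comes with each control period).
- ctrl.get_image(name): name is "side" or "top" or "wrist"; returns a dict with "pixels" (400x640x3 uint8, red, green, blue), "K" (3x3 intrinsics, pixels), "cam_to_world" (4x4, takes a point from camera to world coordinates); the wrist camera has in their place "T_tool_cam" (4x4, takes a point from camera to tool coordinates, whose origin is the TCP and whose axes are the flange's). Camera axes: x right, y down, z forward; pixel columns grow to the right and rows downward; lengths in m; the calibration is good to about 2 mm. A picture is of the moment at which its call begins: read the wrist's pose just before it. There is no depth.
- ctrl.close_job(): hands the job in; it is judged then, once.
The state is a dict: "time": time; "joint_positions": joint angles; "qd": joint speeds; "joint_torque": joint torques, N m; "position": TCP position; "tool_rot": TCP orientation; "ft_force": force on the tool from outside, world axes, zero at the start; "torque": the same for the moment, N m; "grip_width": opening from 0.0 (shut) to 1.0 (fully open); "grip_force": force on a finger pad.
Only numpy, scipy, OpenCV 4.12 (cv2) and the standard library are available. Lean on these libraries where they do the work, as an engineer would, in place of code of your own. Each camera call takes 0.05 s, during which the arm holds its last target. There are 200 camera calls.

TASK

Get the shaker ready for use: pick the wire mixing ball off the collar it rests in and drop it into the open shaker, then take the shaker's lid from its sloping drip stand and set it on the shaker's rim so that it sits fully home and level. Put the lid down on the rim rather than letting it fall, keep the shaker standing where it is, and leave the mug, jar, massage ball, tape roll, hex key and spare collar as they are.

Things in the scene. Friction and masses are not known exactly. Their poses are not given: they have to be found in the camera images.
- shaker: Open, translucent clear-plastic round shaker cup, loose, standing upright on the table, 130 mm tall. Outside diameter 70 mm at the foot, 82 mm from 85 mm height up to the rim; wall 3 mm, mouth 76 mm inside, floor 6 mm thick. Origin: centre of its underside; z up its axis. About 160 g.
- lid: Black plastic shaker lid, loose, 50 g. Along its z: plug d 71 mm (foot bevelled to 65) 0-12 mm; disc d 88, 12-18 mm; central grip block 36 (x) x 18 (y), 18-46 mm, grey button on top; grey spout d 14, 12 tall at x=+31. Origin: centre of plug's foot. Starts plug down on the stand, z leaning 35 deg. Seated: disc on the rim, origin 118 mm above the shaker's, any yaw.
- stand: Aluminium drip stand, fixed, footprint 104 x 96 mm. Its sloping plate (104 x 96 x 6 mm, centre 42 mm high) rises towards the stand's +x at 35 degrees, so it faces up and towards -x (roughly to the robot). Two 9 mm tall pins near its low edge keep the lid from sliding. Origin: centre of the underside, z up.
- mixing_ball: Round steel-wire mixing ball, 44 mm diameter, about 35 g, loose, resting in the hole of a blue collar. Origin: its centre, which starts about 25 mm above the table.
- nest_collar: Blue plastic collar (flat ring) lying on the table with the mixing ball in its hole: 62 mm outside, 32 mm hole, 10 mm tall. Origin: centre of its underside.
- mug: Bystander: white ceramic mug, 82 mm diameter, 92 mm tall, handle at its +y. Origin: centre of the underside.
- chalk_jar: Bystander: white plastic jar with a grey cap, 60 mm diameter, 85 mm tall. Origin: centre of the underside.
- tape_roll: Bystander: grey roll, 92 mm outside, 54 mm hole, 24 mm tall, with the massage ball resting on it. Origin: centre of the underside.
- massage_ball_center (a point): Bystander: centre of the orange massage ball, 64 mm diameter, resting in the hole of the tape roll.
- hex_key: Bystander: chrome L-shaped hex key lying flat, 8 mm thick, 90 mm long with a 28 mm short arm. Origin: middle of the long arm, on the table.
- spare_collar: Bystander: a second blue plastic collar, empty, lying on the table: 58 mm outside, 31 mm hole, 16 mm tall. Origin: centre of its underside.

How it is judged:
On the way:
1. the mixing ball lies on the floor of the shaker (horizontal distance between mixing_ball and shaker below 0.03 m and z of mixing_ball in the frame of shaker between 0 and 0.05 m), for 0.2 s.
At the end, for the whole second after the job is handed in: Mixing ball on the shaker's floor; shaker upright (0.05 rad), within 50 mm of its start; lid seated in its mouth, right way up, centred within 4 mm, its origin 115 to 121 mm above the shaker's, level with the rim within 0.05 rad; all at rest (all of step 1 and angle between shaker's own z axis and vertical below 0.05 rad and distance of shaker from where it was at the start of the episode below 0.05 m and horizontal distance between lid and shaker below 0.004 m and z of lid in the frame of shaker between 0.115 and 0.121 m and angle between the z axis of lid and the z axis of shaker, either way round below 0.05 rad and angle between lid's own z axis and vertical below 0.08 rad and linear speed of each of lid, shaker below 0.02 m/s); the robot touches nothing.
It fails at once if the lid is let go more than 15 mm above its seat, over the shaker (horizontal distance between lid and shaker below 0.06 m and z of lid in the frame of shaker above 0.133 m and contact force between lid and the fingers below 0.05 N).
It fails at once if the shaker is tipped by more than 0.35 rad (angle between shaker's own z axis and vertical above 0.35 rad).
It fails at once if the mug, jar, tape roll, massage ball, hex key or spare collar is moved by more than 30 mm (distance of any of mug, chalk_jar, tape_roll, massage_ball_center, hex_key, spare_collar from where it was at the start of the episode above 0.03 m).
It also fails if it takes over 61 s, if anything falls off the work surface, if the arm or the gripper's body presses on something with over 40 N, if the wrist force passes 120 N, or if a joint passes its speed limit or range.

## Working session

There is one attempt and no reset: what is moved stays moved. The work goes in short steps, Python scripts to look and compute and a tool call to move; the robot and the scene stay as the last step left them, time stands still between calls to the robot, and variables do not carry over. Pictures are saved under pics/ and viewed, at most 10 in all, crops included, and the job is handed in when it is done.

Besides the shell and the picture viewer there is one more tool, called after "Call:" by a JSON object that holds its "op" and its "data". send_rows: Moves the arm, as the interface text tells. Its arguments: {"type":"object","properties":{"steps":{"type":"array"},"newtons":{"type":"number"}},"required":["steps"]}

```bash
mkdir -p pics; cat > h.py <<'E'
import numpy as np, cv2
from bench import ctrl
from scipy.spatial.transform import Rotation as R
def snap(n,f=None):
    s=ctrl.get_state(); im=ctrl.get_image(n); p=np.array(im["pixels"]); K=np.array(im["K"])
    if n=="wrist":
        T=np.eye(4);T[:3,:3]=R.from_rotvec(s["tool_rot"]).as_matrix();T[:3,3]=s["position"];T=T@np.array(im["T_tool_cam"])
    else: T=np.array(im["cam_to_world"])
    if f: cv2.imwrite(f"pics/{f}.png",p[:,:,::-1]); np.savez(f"pics/{f}.npz",p=p,K=K,T=T)
    return p,K,T
def ray(K,T,u,v):
    d=T[:3,:3]@np.linalg.solve(K,[u,v,1.]); return T[:3,3],d/np.linalg.norm(d)
def onz(K,T,u,v,z):
    o,d=ray(K,T,u,v); return o+d*(z-o[2])/d[2]
def tri(a,b):
    (o,d),(p,e)=a,b; s=np.linalg.lstsq(np.c_[d,-e],p-o,rcond=None)[0]
    return (o+d*s[0]+p+e*s[1])/2, np.linalg.norm(o+d*s[0]-p-e*s[1])
def proj(K,T,P):
    c=np.linalg.inv(T)@np.r_[P,1]; q=K@c[:3]; return q[:2]/q[2]
E
python3 - <<'E'
from h import *
for n in("top","side"):
    p,K,T=snap(n,n+"0"); print(n,K[0],K[1],T.round(3).tolist())
s=ctrl.get_state();print({k:np.round(v,3).tolist() for k,v in s.items()}, R.from_rotvec(s["tool_rot"]).as_matrix().round(3))
E
```

```text
top [401.74799388   0.         313.68482617] [  0.         401.74799388 200.58442429] [[-0.118, -0.973, 0.2, 0.443], [-0.993, 0.115, -0.026, 0.008], [0.002, -0.202, -0.979, 0.902], [0.0, 0.0, 0.0, 1.0]]
side [516.07290119   0.         319.02964046] [  0.         516.07290119 198.16910025] [[-0.682, -0.416, 0.602, -0.169], [-0.731, 0.389, -0.56, 0.749], [-0.001, -0.822, -0.569, 0.803], [0.0, 0.0, 0.0, 1.0]]
{'time': 0.1, 'joint_positions': [1.233, 0.322, -0.07, 1.452, 0.023, 1.371, -0.057], 'qd': [0.0, -0.002, 0.0, -0.002, -0.003, 0.0, -0.0], 'joint_torque': [-0.0, -49.257, -0.406, -31.34, -0.064, 0.04, 0.0], 'position': [0.224, -0.61, 0.2], 'tool_rot': [-3.091, -0.55, 0.001], 'ft_force': [0.126, -0.172, 0.146], 'torque': [0.031, -0.041, 0.002], 'grip_force': 0.0, 'grip_width': 1.0} [[ 0.939  0.345 -0.001]
 [ 0.345 -0.939  0.002]
 [-0.    -0.002 -1.   ]]
```

View pics/top0.png

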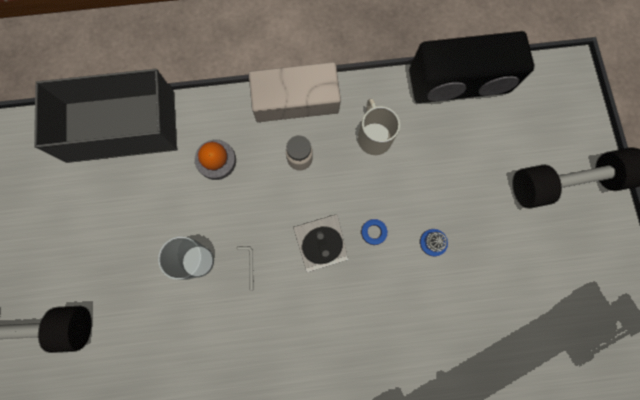

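View pics/side0.png

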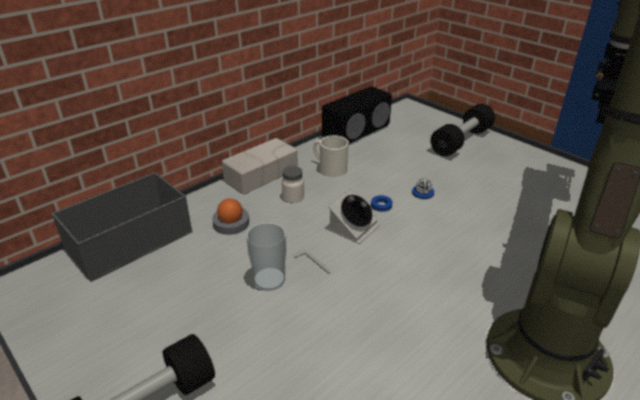

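Top view: ball in its collar at (434,241), shaker rim about (180,258) and foot about (198,261), lid on the stand at (322,244), spare collar (374,232), hex key (250,268). The side view agrees, with the shaker at (268,258).

```bash
python3 - <<'E'
from h import *
t=np.load("pics/top0.npz");s=np.load("pics/side0.npz")
K,T=t["K"],t["T"];
for n,u,v,z in(("ball",434,241,.025),("foot",198,261,.004),("rim",180,258,.13),("lid",322,244,.06),("spare",374,232,.016),("hex",251,268,.008),("jar",298,146,.085),("mug",380,122,.092),("tape",216,160,.024)):
    print(n,onz(K,T,u,v,z).round(3))
hs=[cv2.cvtColor(x["p"],cv2.COLOR_RGB2HSV) for x in(t,s)]
for h in hs:
    m=cv2.inRange(h,(105,120,60),(125,255,255)); n,l,st,c=cv2.connectedComponentsWithStats(m)
    print([(c[i].round(1),st[i].tolist()) for i in range(1,n) if 60<st[i][4]<2000])
p,K,T=snap("wrist","w0"); st=ctrl.get_state(); Rm=R.from_rotvec(st["tool_rot"]).as_matrix()
print("cam in tool",K[0,0],(np.linalg.inv(np.block([[Rm,np.array(st["position"])[:,None]],[np.zeros(3),1]]))@T).round(3))
E
```

```text
ball [ 0.501 -0.266  0.025]
foot [0.521 0.255 0.004]
rim [0.519 0.254 0.13 ]
lid [ 0.521 -0.021  0.06 ]
spare [ 0.537 -0.14   0.016]
hex [0.491 0.139 0.008]
jar [0.732 0.006 0.085]
mug [ 0.762 -0.175  0.092]
tape [0.742 0.195 0.024]
[(array([374.1, 231.6]), [362, 220, 25, 24, 321]), (array([429.3, 243.5]), [421, 229, 26, 27, 200])]
[(array([568.4, 132.7]), [554, 111, 30, 40, 396]), (array([422.7, 193.7]), [413, 187, 21, 11, 106]), (array([381.3, 202.9]), [372, 196, 20, 15, 219])]
cam in tool 308.14906878490046 [[ 0.    -0.958 -0.287  0.079]
 [ 1.     0.    -0.     0.001]
 [ 0.    -0.287  0.958 -0.183]
 [ 0.     0.     0.     1.   ]]
```

Call:
{"op": "send_rows", "data": {"steps": [{"tx":0.79,"ty":-0.474,"grip":1},{"tx":0.79,"ty":-0.474,"grip":1},{"tx":0.79,"ty":-0.474,"grip":1},{"tx":0.79,"ty":-0.474,"grip":1},{"tx":0.79,"ty":-0.474,"grip":1},{"tx":0.79,"ty":-0.474,"grip":1},{"tx":0.79,"ty":-0.474,"grip":1},{"tx":0.79,"ty":-0.474,"grip":1},{"tx":0,"grip":1},{"tx":0,"grip":1}]}}

```text
validation failed for argument at $.st...
```

```bash
python3 - <<'E'
from h import *
p,K,T=snap("wrist","w1"); st=ctrl.get_state();print(st["time"],st["position"],st["tool_rot"],proj(K,T,[.501,-.266,.025]))
h=cv2.cvtColor(p,cv2.COLOR_RGB2HSV)
m=cv2.inRange(h,(105,120,50),(125,255,255)); cs,_=cv2.findContours(m,cv2.RETR_EXTERNAL,cv2.CHAIN_APPROX_NONE)
for c in cs:
    if cv2.contourArea(c)>300:
        e=cv2.fitEllipse(cv2.convexHull(c)); print(e,onz(K,T,*e[0],.008))
E
```

```text
0.2 [ 0.22379167 -0.60989206  0.19997634] [-3.09201280e+00 -5.49533781e-01  4.94302432e-04] [  46.40827595 -269.0774172 ]
((564.2240600585938, 202.5115203857422), (192.9420623779297, 260.56903076171875), 53.502098083496094) [ 0.29521723 -0.91695691  0.008     ]
```

View pics/w1.png

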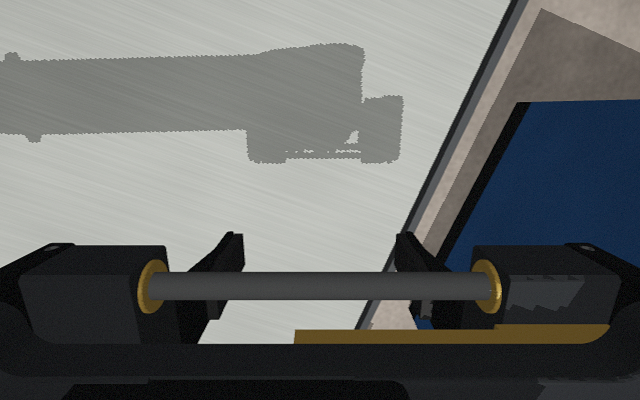

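The row call was refused, so the arm did not move and this picture shows only the table and the fingers. I'll fill in every field, and stop short so the ball appears ahead of the fingers.

Call:
{"op": "send_rows", "data": {"steps": [{"tx":0.71,"ty":-0.54,"tz":0,"turn":0,"grip":1},{"tx":0.71,"ty":-0.54,"tz":0,"turn":0,"grip":1},{"tx":0.71,"ty":-0.54,"tz":0,"turn":0,"grip":1},{"tx":0.71,"ty":-0.54,"tz":0,"turn":0,"grip":1},{"tx":0.71,"ty":-0.54,"tz":0,"turn":0,"grip":1},{"tx":0.71,"ty":-0.54,"tz":0,"turn":0,"grip":1},{"tx":0.71,"ty":-0.54,"tz":0,"turn":0,"grip":1},{"tx":0,"ty":0,"tz":0,"turn":0,"grip":1}], "newtons": 20}}

```text
time: 1.2
position: [0.4287, -0.2896, 0.2009]
tool_rot: [-3.09, -0.564, -0.002]
ft_force: [0.0, -0.3, -0.5]
grip_width: 0.999
grip_force: 0.0
```

```bash
cat > ball.py <<'E'
from h import *
import sys
p,K,T=snap("wrist",sys.argv[1]); st=ctrl.get_state();print(st["time"],st["position"],st["tool_rot"],proj(K,T,[.501,-.266,.025]))
h=cv2.cvtColor(p,cv2.COLOR_RGB2HSV)
m=cv2.inRange(h,(105,120,50),(125,255,255)); cs,_=cv2.findContours(m,cv2.RETR_EXTERNAL,cv2.CHAIN_APPROX_NONE)
for c in cs:
    if cv2.contourArea(c)>300:
        e=cv2.fitEllipse(cv2.convexHull(c)); P=onz(K,T,*e[0],.006); print(e,P)
        Rm=R.from_rotvec(st["tool_rot"]).as_matrix(); print("tool units",(Rm.T@(P-st["position"])/.06).round(3))
E
python3 ball.py w2
```

```text
1.25 [ 0.42681338 -0.29264402  0.20074523] [ 3.09147752e+00  5.57009148e-01 -4.65693498e-05] [321.62105854 108.98639136]
((323.69744873046875, 109.92256927490234), (51.48276138305664, 53.860809326171875), 3.9076755046844482) [ 0.50079474 -0.26884705  0.006     ]
tool units [1.294 0.058 3.246]
((226.10276794433594, 32.175392150878906), (52.55587387084961, 61.567161560058594), 152.27447509765625) [ 0.53977566 -0.1385822   0.006     ]
tool units [ 2.661 -1.75   3.245]
```

View pics/w2.png

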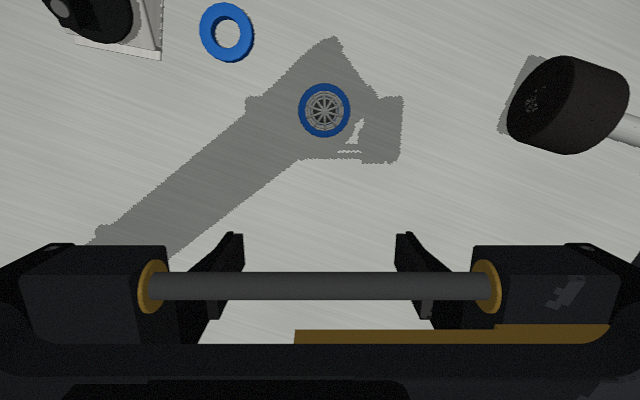

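The ball and its collar are at (324,110), dead ahead of the fingers, and the spare collar is at (226,32). I'm going for the grasp.

Call:
{"op": "send_rows", "data": {"steps": [{"tx":0.647,"ty":0.029,"tz":0.3,"turn":0,"grip":1},{"tx":0.647,"ty":0.029,"tz":0.3,"turn":0,"grip":1},{"tx":0,"ty":0,"tz":0.8,"turn":0,"grip":1},{"tx":0,"ty":0,"tz":0.8,"turn":0,"grip":1},{"tx":0,"ty":0,"tz":0.4,"turn":0,"grip":1},{"tx":0,"ty":0,"tz":0.28,"turn":0,"grip":1},{"tx":0,"ty":0,"tz":0,"turn":0,"grip":0.3},{"tx":0,"ty":0,"tz":0,"turn":0,"grip":0.3},{"tx":0,"ty":0,"tz":0,"turn":0,"grip":0.3},{"tx":0,"ty":0,"tz":0,"turn":0,"grip":0.3}], "newtons": 15}}

```text
time: 2.5
position: [0.5004, -0.2714, 0.0287]
tool_rot: [3.092, 0.55, 0.002]
ft_force: [-0.4, 0.3, 0.4]
grip_width: 0.628
grip_force: 0.0
```

Call:
{"op": "send_rows", "data": {"steps": [{"tx":0,"ty":0,"tz":0,"turn":0,"grip":0.3},{"tx":0,"ty":0,"tz":0,"turn":0,"grip":0.3},{"tx":0,"ty":0,"tz":0,"turn":0,"grip":0.3}]}}

```text
time: 2.88
position: [0.4998, -0.2711, 0.0278]
tool_rot: [3.093, 0.55, -0.0]
ft_force: [0.3, 0.5, -0.3]
grip_width: 0.335
grip_force: 0.0
```

```bash
python3 - <<'E'
from h import *
a,K,T=snap("side");b,K2,T2=snap("wrist");print(ctrl.get_state()["grip_width"])
u,v=proj(K,T,[.5,-.27,.03]).astype(int)
A=cv2.resize(a[v-70:v+50,u-70:u+70],(560,480)); B=cv2.resize(b,(640,400))
o=np.zeros((580,780,3),np.uint8);o[:360,:420]=cv2.resize(A,(420,360));o[:220,428:780]=cv2.resize(B,(352,220))
o[365:580,:500]=cv2.resize(b[200:340,160:480],(500,215))
cv2.imwrite("pics/c1.png",o[:,:,::-1])
E
```

```text
0.3090298290195224
```

View pics/c1.png

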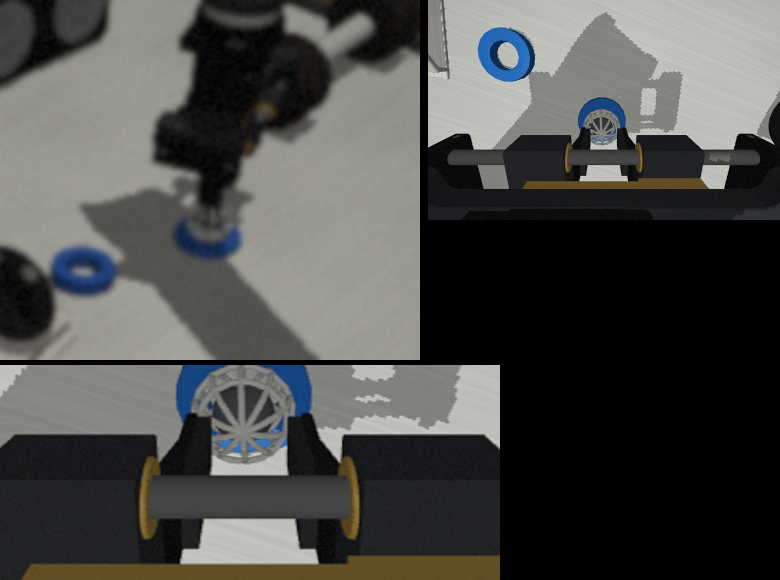

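The fingers closed on the rear part of the ball and pushed it forward; it is still on its collar, at about (314,228) in the wrist image. I'll measure it again in the tool frame.

```bash
python3 ball.py w3; python3 - <<'E'
from h import *
p,K,T=snap("wrist","w3b");st=ctrl.get_state();Rm=R.from_rotvec(st["tool_rot"]).as_matrix();x=np.array(st["position"])
print(st["grip_width"])
for v in(215,222,230): print(v,(Rm.T@(onz(K,T,314,v,.025)-x)*1000).round(1))
for P in([0,0,0],[0,.015,.014],[0,-.015,.014],[.0095,.0135,.014]): print(P,proj(K,T,x+Rm@np.array(P)))
# collar arc
h=cv2.cvtColor(p,cv2.COLOR_RGB2HSV);m=cv2.inRange(h,(105,120,50),(125,255,255));ys,xs=np.where(m[165:240,240:400]);print(ys.min()+165,xs.min()+240,xs.max()+240)
i=ys.min()+165;print((Rm.T@(onz(K,T,xs[ys==ys.min()].mean()+240,i,.010)-x)*1000).round(1))
t=np.load("pics/top0.npz")
E
```

```text
3.025 [ 0.49978828 -0.27109899  0.02782431] [ 3.09306429e+00  5.49707665e-01 -1.31042734e-04] [311.18941208 228.17342593]
((315.1802978515625, 217.62950134277344), (81.42193603515625, 85.90679168701172), 79.23596954345703) [ 0.50207619 -0.26812283  0.006     ]
tool units [ 0.053 -0.033  0.364]
((141.62979125976562, 98.83727264404297), (92.06710052490234, 108.8088150024414), 125.71281433105469) [ 0.53943546 -0.13752073  0.006     ]
tool units [ 1.387 -1.862  0.364]
0.3011827264968002
215 [11.9 -2.4  2.8]
222 [ 7.1 -2.4  2.8]
230 [ 1.5 -2.5  2.8]
[0, 0, 0] [317.76260516 233.90424356]
[0, 0.015, 0.014] [339.67339674 225.81121351]
[0, -0.015, 0.014] [296.01855753 225.8071837 ]
[0.0095, 0.0135, 0.014] [337.73268096 212.753746  ]
177 273 358
[33.4 -0.9 17.8]
```

```bash
python3 - <<'E'
from h import *
b=np.load("pics/w3b.npz")["p"];a,K,T=snap("side");c,K2,T2=snap("top")
u,v=proj(K,T,[.5,-.27,.03]).astype(int);u2,v2=proj(K2,T2,[.5,-.27,.03]).astype(int)
o=np.hstack([cv2.resize(b[150:300,240:400],(400,375),interpolation=2),cv2.resize(a[v-30:v+30,u-32:u+32],(400,375),interpolation=2)])
cv2.imwrite("pics/c2.png",o[:,:,::-1])
E
```

```text
(no output)
```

View pics/c2.png

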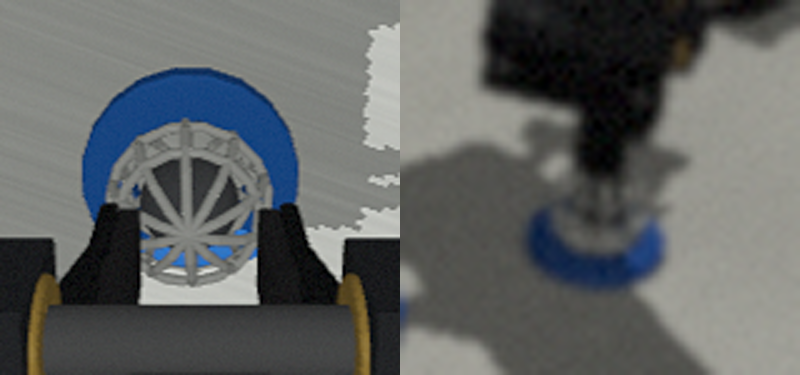

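The picture shows the ball whole and centred at wrist pixel (315,230). The fingertips end near row 233, at a depth that puts them above the ball rather than beside it. The opening is 26 mm with no force, so the tips are higher than the documented offset says. I'll open, go a little lower and feel for the ball.

Call:
{"op": "send_rows", "data": {"steps": [{"tx":0.05,"ty":-0.03,"tz":0,"turn":0,"grip":1},{"tx":0,"ty":0,"tz":0,"turn":0,"grip":1},{"tx":0,"ty":0,"tz":0,"turn":0,"grip":1},{"tx":0,"ty":0,"tz":0,"turn":0,"grip":1},{"tx":0,"ty":0,"tz":0,"turn":0,"grip":1},{"tx":0,"ty":0,"tz":0.1,"turn":0,"grip":1},{"tx":0,"ty":0,"tz":0.1,"turn":0,"grip":1}], "newtons": 3}}

```text
time: 4.05
position: [0.5019, -0.2683, 0.0153]
tool_rot: [-3.093, -0.55, 0.0]
ft_force: [-0.0, -0.0, 0.7]
grip_width: 0.968
grip_force: 0.0
```

Call:
{"op": "send_rows", "data": {"steps": [{"tx":0,"ty":0,"tz":0,"turn":0,"grip":0.2},{"tx":0,"ty":0,"tz":0,"turn":0,"grip":0.2},{"tx":0,"ty":0,"tz":0,"turn":0,"grip":0.2},{"tx":0,"ty":0,"tz":0,"turn":0,"grip":0.2},{"tx":0,"ty":0,"tz":0,"turn":0,"grip":0.2},{"tx":0,"ty":0,"tz":0,"turn":0,"grip":0.2},{"tx":0,"ty":0,"tz":0,"turn":0,"grip":0.2}]}}

```text
time: 4.92
position: [0.502, -0.2681, 0.0159]
tool_rot: [-3.093, -0.55, 0.0]
ft_force: [-1.3, 1.0, 1.1]
grip_width: 0.4
grip_force: 2.7
```

It stopped at 34.8 mm, so the tips are at z≈0.038 with the TCP reading 0.016. They therefore sit about 22 mm behind the reported TCP, which agrees with the image. I'll go 24 mm lower and grip at the equator.

Call:
{"op": "send_rows", "data": {"steps": [{"tx":0,"ty":0,"tz":0,"turn":0,"grip":0.8},{"tx":0,"ty":0,"tz":0,"turn":0,"grip":0.8},{"tx":0,"ty":0,"tz":0,"turn":0,"grip":0.8},{"tx":0,"ty":0,"tz":0.1,"turn":0,"grip":0.8},{"tx":0,"ty":0,"tz":0.1,"turn":0,"grip":0.8},{"tx":0,"ty":0,"tz":0.1,"turn":0,"grip":0.8},{"tx":0,"ty":0,"tz":0.1,"turn":0,"grip":0.8}]}}

```text
time: 5.8
position: [0.5019, -0.2683, -0.0088]
tool_rot: [-3.093, -0.55, 0.0]
ft_force: [-0.2, 0.2, -0.1]
grip_width: 0.8
grip_force: 0.0
```

Call:
{"op": "send_rows", "data": {"steps": [{"tx":0,"ty":0,"tz":0,"turn":0,"grip":0.3},{"tx":0,"ty":0,"tz":0,"turn":0,"grip":0.3},{"tx":0,"ty":0,"tz":0,"turn":0,"grip":0.3},{"tx":0,"ty":0,"tz":0,"turn":0,"grip":0.3},{"tx":0,"ty":0,"tz":0,"turn":0,"grip":0.3}], "newtons": 10}}

```text
time: 6.42
position: [0.5022, -0.2684, -0.0079]
tool_rot: [3.093, 0.55, 0.0]
ft_force: [0.5, 1.1, 1.0]
grip_width: 0.494
grip_force: 10.0
```

Call:
{"op": "send_rows", "data": {"steps": [{"tx":0,"ty":0,"tz":-0.87,"turn":0,"grip":0.3},{"tx":0,"ty":0,"tz":-0.87,"turn":0,"grip":0.3},{"tx":0,"ty":0,"tz":-0.87,"turn":0,"grip":0.3},{"tx":0,"ty":0,"tz":-0.86,"turn":0,"grip":0.3},{"tx":0,"ty":-0.94,"tz":0,"turn":0,"grip":0.3},{"tx":0,"ty":-0.94,"tz":0,"turn":0,"grip":0.3},{"tx":0,"ty":-0.94,"tz":0,"turn":0,"grip":0.3},{"tx":0,"ty":-0.94,"tz":0,"turn":0,"grip":0.3},{"tx":0,"ty":0,"tz":0,"turn":0,"grip":0.3},{"tx":0,"ty":0,"tz":0,"turn":0,"grip":0.3}]}}

```text
time: 7.68
position: [0.4244, -0.0573, 0.2003]
tool_rot: [3.092, 0.549, 0.001]
ft_force: [0.3, -0.6, 0.0]
grip_width: 0.496
grip_force: 10.0
```

```bash
python3 - <<'E'
from h import *
p,K,T=snap("wrist","w4");st=ctrl.get_state();print(st["time"],st["position"],st["tool_rot"],st["grip_width"],st["grip_force"])
E
```

```text
7.725 [ 0.42448886 -0.05774062  0.20011852] [3.09287806e+00 5.47549514e-01 3.87980975e-04] 0.4995983023632615 9.999783486127853
```

View pics/w4.png

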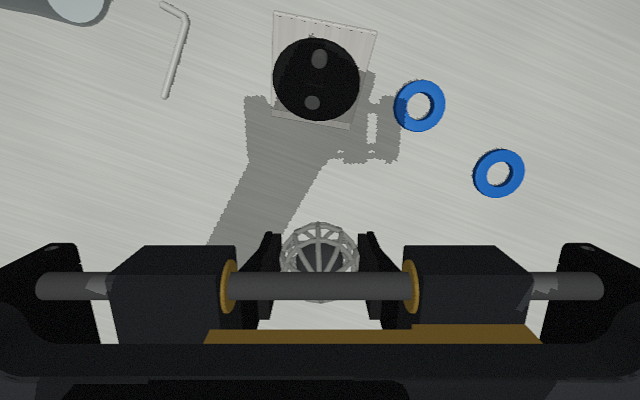

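The lid disc is at (316,80), the button on the block at (312,102), and the spout upslope at (319,58). So the block's 18 mm side lies across the slope, which suits a grasp about 20° off the base axes. The ball is held at (318,260).

```bash
cat > lid.py <<'E'
from h import *
import sys
d=np.load(f"pics/{sys.argv[1]}.npz");p,K,T=d["p"],d["K"],d["T"]
x0,y0,x1,y1=map(int,sys.argv[2:6]); H=float(sys.argv[6])
g=cv2.cvtColor(p,cv2.COLOR_RGB2GRAY)[y0:y1,x0:x1]
disc=cv2.morphologyEx((g<48).astype(np.uint8),cv2.MORPH_OPEN,np.ones((3,3)))
cs,_=cv2.findContours(disc,cv2.RETR_EXTERNAL,cv2.CHAIN_APPROX_NONE);c=max(cs,key=cv2.contourArea)
e=cv2.fitEllipse(cv2.convexHull(c));print("disc",e[0][0]+x0,e[0][1]+y0,e[1],e[2])
f=np.zeros_like(g);cv2.drawContours(f,[cv2.convexHull(c)],-1,1,-1);f=cv2.erode(f,np.ones((9,9)))
n,l,s,ce=cv2.connectedComponentsWithStats(((g>=60)&(f>0)).astype(np.uint8))
for i in range(1,n):
    if s[i][4]>40:
        u,v=ce[i]+[x0,y0];print(u.round(1),v.round(1),s[i],onz(K,T,u,v,H).round(4))
E
python3 lid.py w4 255 20 375 135 .082
python3 lid.py top0 290 210 350 275 .082
python3 - <<'E'
import numpy as np
print(np.load("pics/w4.npz")["p"][[58,102,80,70],[319,312,300,340]])
E
```

```text
disc 315.9189109802246 79.06888198852539 (81.70350646972656, 87.86076354980469) 115.79875946044922
318.8 58.1 [ 57  29  14  19 215] [ 0.5375 -0.0166  0.082 ]
311.8 102.1 [ 50  76  14  13 147] [ 0.4998 -0.0234  0.082 ]
disc 321.926362991333 244.97204208374023 (34.69548416137695, 39.223201751708984) 67.9553451538086
[[64 65 65]
 [63 67 65]
 [15 11 17]
 [12 14 12]]
```

Call:
{"op": "send_rows", "data": {"steps": [{"tx":0.336,"ty":-0.862,"tz":0,"turn":0,"grip":0.3},{"tx":0.336,"ty":-0.862,"tz":0,"turn":0,"grip":0.3},{"tx":0.336,"ty":-0.862,"tz":0,"turn":0,"grip":0.3},{"tx":0.336,"ty":-0.862,"tz":0,"turn":0,"grip":0.3},{"tx":0.336,"ty":-0.862,"tz":0,"turn":0,"grip":0.3},{"tx":0,"ty":0,"tz":0,"turn":0.63,"grip":0.3},{"tx":0,"ty":0,"tz":0,"turn":0.63,"grip":0.3},{"tx":0,"ty":0,"tz":0,"turn":0,"grip":0.3},{"tx":0,"ty":0,"tz":0,"turn":0,"grip":0.3}]}}

```text
time: 8.85
position: [0.4304, 0.2202, 0.1999]
tool_rot: [-3.129, -0.275, 0.001]
ft_force: [0.0, -0.6, -0.8]
grip_width: 0.498
grip_force: 10.0
```

```bash
python3 - <<'E'
from h import *
p,K,T=snap("wrist","w5");st=ctrl.get_state();print(st["time"],st["position"],st["tool_rot"],st["grip_width"],st["grip_force"])
for z in(.13,0): print(proj(K,T,[.52,.255,z]))
q=p.copy()
for z,r in((.13,.041),(0,.035)):
    pts=np.array([proj(K,T,[.52+r*np.cos(a),.255+r*np.sin(a),z]) for a in np.linspace(0,6.28,60)]).astype(np.int32); cv2.polylines(q,[pts],True,(255,0,0))
cv2.imwrite("pics/w5o.png",q[:,:,::-1])
E
```

```text
8.9 [0.43024215 0.22031537 0.19993488] [-3.12922998e+00 -2.75340828e-01  4.58848972e-04] 0.49868990698547977 9.999981969594955
[294.01738468  85.29722584]
[302.66328393  92.38067593]
```

View pics/w5o.png

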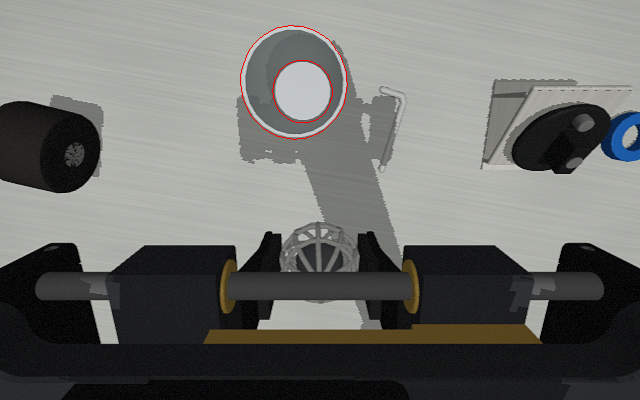

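The overlay fits: rim at (294,83), and the floor ellipse at (302,91) lines up too. I'll refine the centre from the bright rim ring and floor.

```bash
cat > rim.py <<'E'
from h import *
import sys
d=np.load(f"pics/{sys.argv[1]}.npz");p,K,T=d["p"],d["K"],d["T"]
g=cv2.GaussianBlur(cv2.cvtColor(p,cv2.COLOR_RGB2GRAY),(3,3),0).astype(float)
c=np.array([.52,.255])
for it in range(3):
  pts=[]
  for a in np.linspace(0,2*np.pi,120,endpoint=False):
    rr=np.arange(.033,.046,.0003);uv=np.array([proj(K,T,[c[0]+r*np.cos(a),c[1]+r*np.sin(a),.13]) for r in rr]).astype(np.float32)
    v=cv2.remap(g.astype(np.float32),uv[:,0],uv[:,1],cv2.INTER_LINEAR).ravel(); i=v.argmax()
    if v[i]>195: pts.append(c+rr[i]*np.array([np.cos(a),np.sin(a)]))
  P=np.array(pts).astype(float);A=np.c_[2*P,np.ones(len(P))]
  for k in range(3):
    s=np.linalg.lstsq(A,(P**2).sum(1),rcond=None)[0];r=np.sqrt(s[2]+s[:2]@s[:2]);e=abs(np.hypot(*(P-s[:2]).T)-r);m=e<max(2*np.median(e),.0006);P,A=P[m],A[m]
  c=s[:2];print(c,r,len(P))
m=(g>190).astype(np.uint8);m=cv2.morphologyEx(m,cv2.MORPH_OPEN,np.ones((7,7)));n,l,s,ce=cv2.connectedComponentsWithStats(m)
for i in range(1,n):
  if 800<s[i][4]<6000: print(s[i],onz(K,T,*ce[i],.003).round(4),onz(K,T,*ce[i],.006).round(4))
E
python3 rim.py w5; python3 lid.py w5 490 85 605 180 .082
```

```text
[0.52102164 0.25540528] 0.03910424491887034 65
[0.52098728 0.25540801] 0.039121441642773175 67
[0.52098793 0.25543982] 0.03908644594778486 65
[ 277   63   52   56 2324] [0.5218 0.2556 0.003 ] [0.5217 0.2554 0.006 ]
disc 564.2413711547852 139.30440521240234 (63.27004623413086, 107.82478332519531) 69.40762329101562
585.0 122.3 [ 88  29  17  18 221] [ 0.5378 -0.018   0.082 ]
572.7 161.6 [76 72 16 11 78] [ 0.5004 -0.0218  0.082 ]
```

Call:
{"op": "send_rows", "data": {"steps": [{"tx":0.53,"ty":-0.105,"tz":0,"turn":0,"grip":0.3},{"tx":0.53,"ty":-0.105,"tz":0,"turn":0,"grip":0.3},{"tx":0.53,"ty":-0.105,"tz":0,"turn":0,"grip":0.3},{"tx":0,"ty":0,"tz":0.7,"turn":0,"grip":0.3},{"tx":0,"ty":0,"tz":0.7,"turn":0,"grip":0.3},{"tx":0,"ty":0,"tz":0,"turn":0,"grip":0.3},{"tx":0,"ty":0,"tz":0,"turn":0,"grip":0.8},{"tx":0,"ty":0,"tz":0,"turn":0,"grip":0.8},{"tx":0,"ty":0,"tz":0,"turn":0,"grip":0.8},{"tx":0,"ty":0,"tz":-0.7,"turn":0,"grip":0.8},{"tx":0,"ty":0,"tz":-0.7,"turn":0,"grip":0.8}]}}

```text
time: 10.28
position: [0.5203, 0.2562, 0.2015]
tool_rot: [3.129, 0.276, 0.0]
ft_force: [0.9, -0.1, 0.3]
grip_width: 0.794
grip_force: 0.0
```

Call:
{"op": "send_rows", "data": {"steps": [{"tx":-0.765,"ty":0,"tz":0,"turn":0,"grip":0.8},{"tx":-0.765,"ty":0,"tz":0,"turn":0,"grip":0.8},{"tx":0,"ty":0,"tz":0,"turn":0,"grip":0.8},{"tx":0,"ty":0,"tz":0,"turn":0,"grip":0.8}]}}

```text
time: 10.78
position: [0.4311, 0.2399, 0.2009]
tool_rot: [3.129, 0.275, 0.004]
ft_force: [0.1, 0.1, 0.7]
grip_width: 0.801
grip_force: 0.0
```

```bash
python3 - <<'E'
from h import *
p,K,T=snap("wrist","w6");g=cv2.cvtColor(p,cv2.COLOR_RGB2GRAY)
print(ctrl.get_state()["position"])
d=np.load("pics/w5.npz");g0=cv2.cvtColor(d["p"],cv2.COLOR_RGB2GRAY)
for gg,k,t in((g0,d["K"],d["T"]),(g,K,T)):
    q=np.zeros_like(gg);pts=np.array([proj(k,t,[.521+.03*np.cos(a),.2555+.03*np.sin(a),.006]) for a in np.linspace(0,6.28,40)]).astype(np.int32);cv2.fillPoly(q,[pts],1)
    print(gg[q>0].mean(),gg[q>0].std())
E
python3 rim.py w6
```

```text
[0.43121575 0.24008354 0.20060532]
196.37669140113488 1.0374723591676687
140.80486725663718 50.76002427900708
[0.12873693 0.19920927] 0.43402510202962447 2Traceback (most recent call last):
  File "rim.py", line 14, in <module>
    s=np.linalg.lstsq(A,(P**2).sum(1),rcond=None)[0];r=np.sqrt(s[2]+s[:2]@s[:2]);e=abs(np.hypot(*(P-s[:2]).T)-r);m=e<max(2*np.median(e),.0006);P,A=P[m],A[m]
                        ~~~~~~~~~~^^^
    return umr_sum(a, axis, dtype, out, keepdims, initial, where)
numpy.exceptions.AxisError: axis 1 is out of bounds for array of dimension 1
```

```bash
sed -i 's/if v\[i\]>195/if v[i]>np.median(v)+15/' rim.py; python3 rim.py w5; python3 rim.py w6
```

```text
[0.52102639 0.25539779] 0.03910058501482613 120
[0.5209934  0.25537612] 0.039125413765391595 120
[0.52100513 0.25536393] 0.03911290388858583 120
[ 277   63   52   56 2324] [0.5218 0.2556 0.003 ] [0.5217 0.2554 0.006 ]
[0.52104701 0.25544771] 0.039105787147059055 119
[0.52105203 0.25549269] 0.03911936600628525 119
[0.52105857 0.25551562] 0.03913049311467645 120
```

View pics/w6.png

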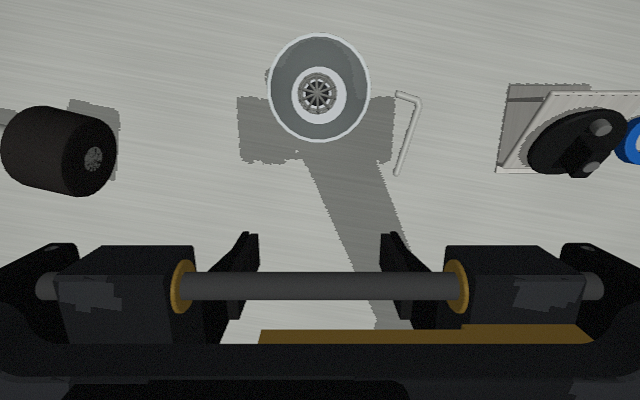

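The ball lies on the shaker's floor at (317,94), and the rim fit shows the shaker hasn't moved: (0.5210, 0.2555). Next I'll triangulate the lid's button and spout.

```bash
python3 - <<'E'
from h import *
L=lambda f,u,v:ray(np.load(f"pics/{f}.npz")["K"],np.load(f"pics/{f}.npz")["T"],u,v)
b=tri(L("w4",311.8,102.1),L("w5",572.7,161.6));s=tri(L("w4",318.8,58.1),L("w5",585,122.3));print(b,s,np.degrees(np.arctan2(*(s[0]-b[0])[[1,0]])))
st=ctrl.get_state();Rm=R.from_rotvec(st["tool_rot"]).as_matrix()
u=np.array([.984,.178,0]);tip=b[0]+.006*u+[0,0,-.019];tip[2]-=.0225
print(tip,Rm.T@(tip-st["position"])/.06)
E
```

```text
(array([ 0.50004703, -0.02338707,  0.0802425 ]), np.float64(0.0004939489898977805)) (array([ 0.53749978, -0.016635  ,  0.08366954]), np.float64(0.00042151407648011445)) 10.219645638678193
[ 0.50595103 -0.02231907  0.0387425 ] [0.4605785  4.52403261 2.6975119 ]
```

Call:
{"op": "send_rows", "data": {"steps": [{"tx":0.092,"ty":0.905,"tz":0,"turn":0,"grip":0.7},{"tx":0.092,"ty":0.905,"tz":0,"turn":0,"grip":0.7},{"tx":0.092,"ty":0.905,"tz":0,"turn":0,"grip":0.7},{"tx":0.092,"ty":0.905,"tz":0,"turn":0,"grip":0.7},{"tx":0.092,"ty":0.905,"tz":0,"turn":0,"grip":0.7},{"tx":0,"ty":0,"tz":0,"turn":0,"grip":0.7},{"tx":0,"ty":0,"tz":0.7,"turn":0,"grip":0.7},{"tx":0,"ty":0,"tz":0.7,"turn":0,"grip":0.7},{"tx":0,"ty":0,"tz":0.5,"turn":0,"grip":0.7},{"tx":0,"ty":0,"tz":0.4,"turn":0,"grip":0.7},{"tx":0,"ty":0,"tz":0.2,"turn":0,"grip":0.7},{"tx":0,"ty":0,"tz":0.15,"turn":0,"grip":0.7}], "newtons": 8}}

```text
time: 12.32
position: [0.5052, -0.0217, 0.0406]
tool_rot: [-3.128, -0.277, 0.0]
ft_force: [-0.0, 0.5, 0.5]
grip_width: 0.701
grip_force: 0.0
```

Call:
{"op": "send_rows", "data": {"steps": [{"tx":0,"ty":0,"tz":0,"turn":0,"grip":0.1},{"tx":0,"ty":0,"tz":0,"turn":0,"grip":0.1},{"tx":0,"ty":0,"tz":0,"turn":0,"grip":0.1},{"tx":0,"ty":0,"tz":0,"turn":0,"grip":0.1},{"tx":0,"ty":0,"tz":0,"turn":0,"grip":0.1},{"tx":0,"ty":0,"tz":0,"turn":0,"grip":0.1},{"tx":0,"ty":0,"tz":0,"turn":0,"grip":0.1}]}}

```text
time: 13.2
position: [0.5049, -0.0221, 0.0412]
tool_rot: [-3.129, -0.276, -0.0]
ft_force: [-0.8, 0.8, 2.6]
grip_width: 0.205
grip_force: 8.0
```

Gripped the block at 17.8 mm. I'll lift it and carry it to a clear spot on the table, where pressing the plug flat levels the lid before a clean regrasp.

Call:
{"op": "send_rows", "data": {"steps": [{"tx":0,"ty":0,"tz":-0.3,"turn":0,"grip":0.1},{"tx":0,"ty":0,"tz":-0.6,"turn":0,"grip":0.1},{"tx":0,"ty":0,"tz":-0.6,"turn":0,"grip":0.1},{"tx":-0.42,"ty":0.62,"tz":0,"turn":0,"grip":0.1},{"tx":-0.42,"ty":0.62,"tz":0,"turn":0,"grip":0.1},{"tx":-0.42,"ty":0.62,"tz":0,"turn":0,"grip":0.1},{"tx":0,"ty":0,"tz":0.6,"turn":0,"grip":0.1},{"tx":0,"ty":0,"tz":0.6,"turn":0,"grip":0.1},{"tx":0,"ty":0,"tz":0.4,"turn":0,"grip":0.1},{"tx":0,"ty":0,"tz":0.17,"turn":0,"grip":0.1},{"tx":0,"ty":0,"tz":0,"turn":0,"grip":0.1}]}}

```text
time: 14.58
position: [0.4499, -0.1454, 0.0252]
tool_rot: [-3.129, -0.276, 0.0]
ft_force: [0.7, -0.2, -0.7]
grip_width: 0.204
grip_force: 8.0
```

Call:
{"op": "send_rows", "data": {"steps": [{"tx":0,"ty":0,"tz":0.1,"turn":0,"grip":0.1},{"tx":0,"ty":0,"tz":0.05,"turn":0,"grip":0.1},{"tx":0,"ty":0,"tz":0.05,"turn":0,"grip":0.1}], "newtons": 5}}

```text
time: 14.95
position: [0.4514, -0.1455, 0.0139]
tool_rot: [3.129, 0.276, 0.004]
ft_force: [0.5, 2.3, 7.5]
grip_width: 0.208
grip_force: 5.0
```

Call:
{"op": "send_rows", "data": {"steps": [{"tx":0,"ty":0,"tz":0.04,"turn":0,"grip":0.1},{"tx":0,"ty":0,"tz":0.04,"turn":0,"grip":0.1},{"tx":0,"ty":0,"tz":0.04,"turn":0,"grip":0.1}], "newtons": 3}}

```text
time: 15.32
position: [0.4526, -0.1453, 0.007]
tool_rot: [3.128, 0.276, 0.008]
ft_force: [3.5, 2.6, 10.2]
grip_width: 0.208
grip_force: 5.7
```

Call:
{"op": "send_rows", "data": {"steps": [{"tx":0,"ty":0,"tz":0.04,"turn":0,"grip":0.1},{"tx":0,"ty":0,"tz":0,"turn":0,"grip":0.1},{"tx":0,"ty":0,"tz":-0.02,"turn":0,"grip":0.6},{"tx":0,"ty":0,"tz":0,"turn":0,"grip":0.6},{"tx":0,"ty":0,"tz":0,"turn":0,"grip":0.6},{"tx":0,"ty":0,"tz":-0.8,"turn":0,"grip":0.6},{"tx":0,"ty":0,"tz":-0.8,"turn":0,"grip":0.6},{"tx":-0.5,"ty":0,"tz":-0.8,"turn":0,"grip":0.6},{"tx":0,"ty":0,"tz":-0.8,"turn":0,"grip":0.6},{"tx":0,"ty":0,"tz":0,"turn":0,"grip":0.6}]}}

```text
time: 16.58
position: [0.4222, -0.1519, 0.2]
tool_rot: [3.125, 0.274, 0.009]
ft_force: [0.8, 0.1, -0.7]
grip_width: 0.602
grip_force: 0.0
```

```bash
python3 - <<'E'
from h import *
p,K,T=snap("wrist","w7");st=ctrl.get_state();print(st["position"],proj(K,T,[.4525,-.1455,.03]))
E
python3 lid.py w7 200 60 440 228 .046;
```

```text
[ 0.4208718  -0.15128574  0.19766   ] [316.71625017 150.73619229]
disc 316.6091842651367 128.0500946044922 (73.90221405029297, 76.31700897216797) 1.4067301750183105
316.0 102.1 [111  36  12  13 113] [ 0.5044 -0.1357  0.046 ]
316.2 133.5 [110  68  13  12 127] [ 0.4727 -0.1415  0.046 ]
```

View pics/w7.png

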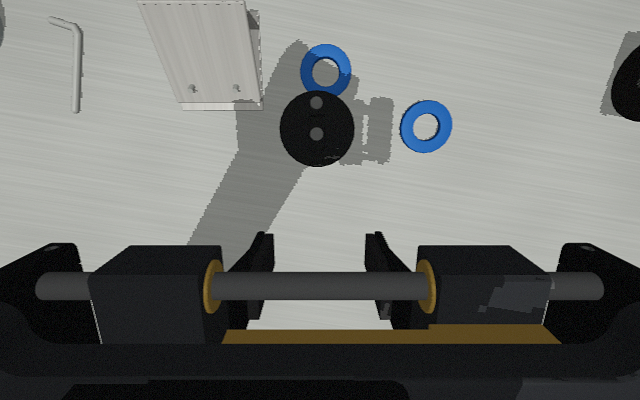

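The lid now stands plug-down on the table, with the disc at (317,128), button at (316,134) and spout at (316,102), but its edge is against the spare collar at (326,71). I'll check the collar and the lid's tilt.

```bash
python3 - <<'E'
from h import *
for f,box in(("w2",(195,0,260,70)),("w4",(385,75,450,140)),("w7",(295,35,360,110))):
    d=np.load(f"pics/{f}.npz");p,K,T=d["p"],d["K"],d["T"];h=cv2.cvtColor(p,cv2.COLOR_RGB2HSV)
    m=cv2.inRange(h,(100,120,50),(125,255,255));M=np.zeros_like(m);M[box[1]:box[3],box[0]:box[2]]=m[box[1]:box[3],box[0]:box[2]]
    cs,_=cv2.findContours(M,cv2.RETR_CCOMP,cv2.CHAIN_APPROX_NONE)
    for c in cs:
        if len(c)>40: e=cv2.fitEllipse(c);print(f,len(c),np.round(e[0],1),np.round(e[1],1),onz(K,T,*e[0],.012).round(4))
d=np.load("pics/w7.npz");K,T=d["K"],d["T"]
print(onz(K,T,316.6,128.05,.018),onz(K,T,316.2,133.5,.046),onz(K,T,316,102.1,.030))
E
```

```text
w2 160 [226.1  32.2] [51.7 60.9] [ 0.5392 -0.1406  0.012 ]
w2 81 [227.   33.3] [26.8 30.1] [ 0.5385 -0.1418  0.012 ]
w4 145 [418.9 105.5] [48.5 53.1] [ 0.5392 -0.1392  0.012 ]
w4 74 [418.2 105.9] [24.6 28.3] [ 0.5385 -0.1386  0.012 ]
w7 149 [325.4  69.3] [49.7 51.2] [ 0.5413 -0.1398  0.012 ]
w7 82 [325.1  72.2] [28.4 29.4] [ 0.5383 -0.1401  0.012 ]
[ 0.47672902 -0.14110682  0.018     ] [ 0.47272123 -0.14143351  0.046     ] [ 0.50470979 -0.13558074  0.03      ]
```

The collar hasn't moved, but the lid leans slightly on its edge. I'll regrasp it, set it down 45 mm nearer, release so it lies flat, then grasp again.

Call:
{"op": "send_rows", "data": {"steps": [{"tx":0.44,"ty":0,"tz":0.7,"turn":0,"grip":0.6},{"tx":0.44,"ty":0,"tz":0.7,"turn":0,"grip":0.6},{"tx":0,"ty":0,"tz":0.8,"turn":0,"grip":0.6},{"tx":0,"ty":0,"tz":0.6,"turn":0,"grip":0.6},{"tx":0,"ty":0,"tz":0.3,"turn":0,"grip":0.6},{"tx":0,"ty":0,"tz":0.14,"turn":0,"grip":0.6},{"tx":0,"ty":0,"tz":0,"turn":0,"grip":0.1},{"tx":0,"ty":0,"tz":0,"turn":0,"grip":0.1},{"tx":0,"ty":0,"tz":0,"turn":0,"grip":0.1},{"tx":0,"ty":0,"tz":0,"turn":0,"grip":0.1},{"tx":0,"ty":0,"tz":0,"turn":0,"grip":0.1},{"tx":0,"ty":0,"tz":0,"turn":0,"grip":0.1}], "newtons": 8}}

```text
time: 18.12
position: [0.4726, -0.1416, 0.0025]
tool_rot: [3.129, 0.276, 0.001]
ft_force: [-0.5, 0.1, 2.8]
grip_width: 0.205
grip_force: 8.0
```

Call:
{"op": "send_rows", "data": {"steps": [{"tx":0,"ty":0,"tz":-0.3,"turn":0,"grip":0.1},{"tx":-0.38,"ty":0,"tz":0,"turn":0,"grip":0.1},{"tx":-0.37,"ty":0,"tz":0,"turn":0,"grip":0.1},{"tx":0,"ty":0,"tz":0.2,"turn":0,"grip":0.1},{"tx":0,"ty":0,"tz":0.05,"turn":0,"grip":0.1},{"tx":0,"ty":0,"tz":0.05,"turn":0,"grip":0.1}]}}

```text
time: 18.88
position: [0.4291, -0.1489, 0.0021]
tool_rot: [-3.129, -0.277, -0.002]
ft_force: [1.1, 1.1, 4.9]
grip_width: 0.211
grip_force: 8.0
```

Contact again (4.9 N). Release, back off and measure.

Call:
{"op": "send_rows", "data": {"steps": [{"tx":0,"ty":0,"tz":0.03,"turn":0,"grip":0.1},{"tx":0,"ty":0,"tz":0,"turn":0,"grip":0.6},{"tx":0,"ty":0,"tz":0,"turn":0,"grip":0.6},{"tx":0,"ty":0,"tz":0,"turn":0,"grip":0.6},{"tx":0,"ty":0,"tz":-0.8,"turn":0,"grip":0.6},{"tx":0,"ty":0,"tz":-0.8,"turn":0,"grip":0.6},{"tx":0,"ty":0,"tz":-0.8,"turn":0,"grip":0.6},{"tx":-0.5,"ty":0,"tz":-0.8,"turn":0,"grip":0.6},{"tx":0,"ty":0,"tz":0,"turn":0,"grip":0.6},{"tx":0,"ty":0,"tz":0,"turn":0,"grip":0.6}]}}

```text
time: 20.12
position: [0.3981, -0.1545, 0.1917]
tool_rot: [3.129, 0.275, -0.001]
ft_force: [-0.6, 0.5, -0.7]
grip_width: 0.598
grip_force: 0.0
```

```bash
python3 - <<'E'
from h import *
p,K,T=snap("wrist","w8");st=ctrl.get_state();print(st["position"],st["tool_rot"],proj(K,T,[.429,-.149,.03]))
E
python3 lid.py w8 250 60 390 232 .046; python3 - <<'E'
from h import *
d=np.load("pics/w8.npz");p,K,T=d["p"],d["K"],d["T"];g=cv2.cvtColor(p,cv2.COLOR_RGB2GRAY)
m=(g[40:232,250:390]<75).astype(np.uint8);m=cv2.morphologyEx(m,cv2.MORPH_CLOSE,np.ones((15,15)));cs,_=cv2.findContours(m,0,1);c=max(cs,key=cv2.contourArea)+[250,40];print(cv2.fitEllipse(cv2.convexHull(c)),cv2.boundingRect(c))
P=np.array([onz(K,T,*q[0],.018)[:2] for q in cv2.convexHull(c)],np.float32);print(cv2.minEnclosingCircle(P),np.ptp(P,0))
E
```

```text
[ 0.39790141 -0.15414858  0.19107208] [-3.12846602e+00 -2.76098038e-01  2.29335854e-03] [318.27969365 150.51094604]
disc 318.9276428222656 144.7569122314453 (74.33917236328125, 74.67552947998047) 18.585861206054688
319.0 119.1 [ 64  53  11  13 113] [ 0.4632 -0.1437  0.046 ]
319.0 150.0 [ 63  84  13  13 135] [ 0.4318 -0.1493  0.046 ]
((318.8923034667969, 144.9781494140625), (74.81167602539062, 75.80061340332031), 179.4830780029297) (282, 107, 75, 76)
((0.43224093317985535, -0.1490529179573059), 0.04347541928291321) [0.0864749  0.08585613]
```

The lid is flat: disc centre (0.4322, −0.1491) and button (0.4318, −0.1493) coincide. Regrasping it square and centred.

Call:
{"op": "send_rows", "data": {"steps": [{"tx":0.29,"ty":0.01,"tz":0.7,"turn":0,"grip":0.6},{"tx":0.283,"ty":0.01,"tz":0.7,"turn":0,"grip":0.6},{"tx":0,"ty":0,"tz":0.8,"turn":0,"grip":0.6},{"tx":0,"ty":0,"tz":0.6,"turn":0,"grip":0.6},{"tx":0,"ty":0,"tz":0.27,"turn":0,"grip":0.6},{"tx":0,"ty":0,"tz":0.1,"turn":0,"grip":0.6},{"tx":0,"ty":0,"tz":0,"turn":0,"grip":0.1},{"tx":0,"ty":0,"tz":0,"turn":0,"grip":0.1},{"tx":0,"ty":0,"tz":0,"turn":0,"grip":0.1},{"tx":0,"ty":0,"tz":0,"turn":0,"grip":0.1},{"tx":0,"ty":0,"tz":0,"turn":0,"grip":0.1},{"tx":0,"ty":0,"tz":0,"turn":0,"grip":0.1}], "newtons": 15}}

```text
time: 21.68
position: [0.4328, -0.1499, 0.0025]
tool_rot: [3.129, 0.276, 0.001]
ft_force: [-2.0, 0.4, 6.2]
grip_width: 0.202
grip_force: 15.0
```

Call:
{"op": "send_rows", "data": {"steps": [{"tx":0,"ty":0,"tz":-0.3,"turn":0,"grip":0.1},{"tx":0,"ty":0,"tz":-0.8,"turn":0,"grip":0.1},{"tx":0,"ty":0,"tz":-0.8,"turn":0,"grip":0.1},{"tx":0,"ty":0,"tz":-0.8,"turn":0,"grip":0.1},{"tx":0,"ty":0,"tz":-0.2,"turn":0,"grip":0.1},{"tx":0,"ty":0,"tz":0,"turn":0,"grip":0.1}]}}

```text
time: 22.42
position: [0.4327, -0.1498, 0.1767]
tool_rot: [3.128, 0.276, 0.002]
ft_force: [0.3, 0.5, -1.3]
grip_width: 0.204
grip_force: 15.0
```

Call:
{"op": "send_rows", "data": {"steps": [{"tx":0.33,"ty":-0.8,"tz":0,"turn":0,"grip":0.1},{"tx":0.33,"ty":-0.8,"tz":0,"turn":0,"grip":0.1},{"tx":0.33,"ty":-0.8,"tz":0,"turn":0,"grip":0.1},{"tx":0.33,"ty":-0.8,"tz":0,"turn":0,"grip":0.1},{"tx":0.33,"ty":-0.8,"tz":0,"turn":0,"grip":0.1},{"tx":0.33,"ty":-0.8,"tz":0,"turn":0,"grip":0.1},{"tx":0.33,"ty":-0.8,"tz":0,"turn":0,"grip":0.1},{"tx":0.33,"ty":-0.8,"tz":0,"turn":0,"grip":0.1},{"tx":0,"ty":0,"tz":0,"turn":0,"grip":0.1},{"tx":0,"ty":0,"tz":0,"turn":0,"grip":0.1}]}}

```text
time: 23.68
position: [0.5201, 0.2554, 0.1741]
tool_rot: [3.128, 0.278, -0.005]
ft_force: [0.3, -0.7, -1.0]
grip_width: 0.204
grip_force: 15.0
```

```bash
python3 - <<'E'
from h import *
P=[ctrl.get_state() for _ in range(1)]
snap("wrist","w9"); P.append(ctrl.get_state()); snap("top","t9");P.append(ctrl.get_state())
st=P[-1];print([np.round(s["position"],4) for s in P],st["tool_rot"],st["time"])
Rm=R.from_rotvec(st["tool_rot"]).as_matrix();print(Rm.T@(np.array([.5217,.2556,.1205])-np.mean([s["position"] for s in P],0))/.06)
E
```

```text
[array([0.5201, 0.2554, 0.1741]), array([0.5208, 0.2544, 0.1746]), array([0.5212, 0.2539, 0.175 ])] [ 3.12805264e+00  2.72285596e-01 -2.30380181e-03] 23.775
[ 0.02118541 -0.0149706   0.90104129]
```

Call:
{"op": "send_rows", "data": {"steps": [{"tx":0.015,"ty":-0.015,"tz":0.3,"turn":0,"grip":0.1},{"tx":0,"ty":0,"tz":0.25,"turn":0,"grip":0.1},{"tx":0,"ty":0,"tz":0.1,"turn":0,"grip":0.1},{"tx":0,"ty":0,"tz":0.05,"turn":0,"grip":0.1},{"tx":0,"ty":0,"tz":0.05,"turn":0,"grip":0.1},{"tx":0,"ty":0,"tz":0,"turn":0,"grip":0.1}]}}

```text
time: 24.52
position: [0.522, 0.2572, 0.1311]
tool_rot: [3.129, 0.276, 0.0]
ft_force: [-0.2, 0.4, -0.4]
grip_width: 0.205
grip_force: 15.0
```

Call:
{"op": "send_rows", "data": {"steps": [{"tx":0,"ty":-0.0,"tz":0.04,"turn":0,"grip":0.1},{"tx":0,"ty":0,"tz":0.04,"turn":0,"grip":0.1},{"tx":0,"ty":0,"tz":0.04,"turn":0,"grip":0.1}]}}

```text
time: 24.9
position: [0.522, 0.2571, 0.1237]
tool_rot: [3.129, 0.276, 0.0]
ft_force: [-0.2, -0.6, -0.5]
grip_width: 0.204
grip_force: 15.0
```

No force, so the plug is inside the mouth. Down the rest of the way until it touches.

Call:
{"op": "send_rows", "data": {"steps": [{"tx":0,"ty":0,"tz":0.03,"turn":0,"grip":0.1},{"tx":0,"ty":0,"tz":0.02,"turn":0,"grip":0.1},{"tx":0,"ty":0,"tz":0,"turn":0,"grip":0.1}]}}

```text
time: 25.28
position: [0.522, 0.2572, 0.1208]
tool_rot: [-3.129, -0.276, 0.0]
ft_force: [0.3, 0.2, -0.7]
grip_width: 0.203
grip_force: 15.0
```

Call:
{"op": "send_rows", "data": {"steps": [{"tx":0,"ty":0,"tz":0.02,"turn":0,"grip":0.1},{"tx":0,"ty":0,"tz":0.02,"turn":0,"grip":0.1},{"tx":0,"ty":0,"tz":0,"turn":0,"grip":0.1}]}}

```text
time: 25.65
position: [0.5225, 0.2575, 0.1206]
tool_rot: [3.129, 0.276, 0.003]
ft_force: [-3.6, -2.0, 12.5]
grip_width: 0.209
grip_force: 15.0
```

Contact came at 0.1206, exactly the predicted seat height. Easing off, releasing and retreating upward.

Call:
{"op": "send_rows", "data": {"steps": [{"tx":0,"ty":0,"tz":-0.02,"turn":0,"grip":0.1},{"tx":0,"ty":0,"tz":0,"turn":0,"grip":0.5},{"tx":0,"ty":0,"tz":0,"turn":0,"grip":0.5},{"tx":0,"ty":0,"tz":0,"turn":0,"grip":0.5},{"tx":0,"ty":0,"tz":-0.3,"turn":0,"grip":0.5},{"tx":0,"ty":0,"tz":-0.7,"turn":0,"grip":0.5},{"tx":0,"ty":0,"tz":-0.7,"turn":0,"grip":0.5},{"tx":-0.7,"ty":0,"tz":0,"turn":0,"grip":0.5},{"tx":-0.7,"ty":0,"tz":0,"turn":0,"grip":0.5},{"tx":0,"ty":0,"tz":0,"turn":0,"grip":0.5},{"tx":0,"ty":0,"tz":0,"turn":0,"grip":0.5}]}}

```text
time: 27.02
position: [0.4402, 0.2422, 0.2226]
tool_rot: [3.129, 0.275, 0.004]
ft_force: [0.4, -1.0, -1.1]
grip_width: 0.502
grip_force: 0.0
```

```bash
python3 - <<'E'
from h import *
p,K,T=snap("wrist","w10");st=ctrl.get_state();print(st["position"],st["time"],st["grip_width"])
g=cv2.cvtColor(p,cv2.COLOR_RGB2GRAY);m=(g[:225,200:440]<75).astype(np.uint8);m=cv2.morphologyEx(m,cv2.MORPH_CLOSE,np.ones((15,15)));cs,_=cv2.findContours(m,0,1);c=max(cs,key=cv2.contourArea)+[200,0]
P=np.array([onz(K,T,*q[0],.136)[:2] for q in cv2.convexHull(c)],np.float32);print(cv2.boundingRect(c),cv2.minEnclosingCircle(P),np.ptp(P,0))
x,y,w,h=cv2.boundingRect(c);print(x,y,w,h)
g2=g[y:y+h,x:x+w];f=cv2.erode(cv2.drawContours(np.zeros_like(g),[cv2.convexHull(c)],-1,1,-1),np.ones((11,11)))
n,l,s,ce=cv2.connectedComponentsWithStats(((g>=58)&(f>0)).astype(np.uint8))
for i in range(1,n):
    if s[i][4]>60: print(ce[i].round(1),s[i],onz(K,T,*ce[i],.164).round(4),onz(K,T,*ce[i],.148).round(4))
a,K,T=snap("side","s10");u,v=proj(K,T,[.521,.2555,.08]).astype(int)
A=cv2.resize(a[v-60:v+60,u-60:u+60],(480,480),interpolation=2);cv2.imwrite("pics/f.png",A[:,:,::-1])
E
```

```text
[0.44033761 0.24240571 0.22237329] 27.075 0.4973598081209637
(267, 46, 104, 109) ((0.5211732983589172, 0.2560485303401947), 0.04352061077952385) [0.08671907 0.08588237]
267 46 104 109
[318.4  60. ] [310  51  17  19 237] [0.5497 0.2612 0.164 ] [0.5518 0.2616 0.148 ]
[318.5 101.5] [310  92  18  20 287] [0.5215 0.2562 0.164 ] [0.5217 0.2563 0.148 ]
```

The disc centre (0.5212, 0.2560) and button (0.5215, 0.2562) both lie over the shaker's axis. The disc's apparent size matches the seated height, so the lid is level and home. Handing in.

```bash
python3 -c "
from bench import ctrl
print(ctrl.close_job())"
```

```text
the job is handed in; nothing more can be done
None
```

I handed the job in at about 27 s: the mixing ball is in the shaker, and the last wrist-camera measurement showed the lid level, centred to about 1 mm and at seated height; no verdict came back.

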